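Shut and lock the access panel of a drive box

TASK

The sprung access panel of the drive box stands ajar. With the fingertips alone, push it down flush and, in the slot of each of its two quarter-turn fasteners, turn the fastener clockwise to its stop while the panel is held down, so that both cams lock and the panel stays shut by itself when you let go. Do not grasp or lift anything, do not pull the panel further open, and leave the bottles, vials and other things standing round the box where they are.

Things in the scene. Friction and masses are not known exactly. Their poses are not given: they have to be found in the camera images.
- drive_box: grey metal box, 200 (x) x 240 (y) mm, open top at 75 mm, fixed to the bench. Origin: centre of its underside on the bench; -x is its front (nearest the robot), z up. A white panel lies on top, hinged along the rear (+x) top edge: the hinge axis runs along the box's y, 96 mm behind the centre, 78.5 mm up.
- panel (a joint): hinge angle of the white panel (200 x 240 x 6 mm): 0 = flush on the box (a stop), grows as the front edge rises. A spring holds it ajar at about 0.1 to 0.16 rad; about 5 N down on a fastener shuts it. Shut, its top face is 81.5 mm above the bench. A locked fastener keeps it within about 0.02 rad.
- panel_front (a point): middle of the panel's front edge, on its top face
- fastener_left (a joint): left (+y) fastener: 0 = open, 1.571 = locked stop; grows clockwise seen from above, stays where left, needs 0.1 to 0.2 N m. Starts at 0 to 0.3. From about 1.1 its cam slips under a keeper bar, but only if the panel is within about 2 mm of flush there; turned with the panel up, the cam lands on top of the keeper and the panel cannot shut until it is turned back.
- fastener_right (a joint): the same for the right (-y) fastener
- slot_left (a point): left fastener: centre of its slot's floor, on the turning axis, 52 mm in front of the box's centre and 62 mm left; 84.5 mm above the bench with the panel shut. A straight slot, 30 mm wide, 73 long, 14 deep, open above, crosses a 71 mm aluminium disc. Site y lies along the slot and turns with it, x across, z up out of the panel. Open: slot left to right; locked: front to back.
- slot_right (a point): right fastener, the same, 62 mm right of the box's centre. Both discs turn inside a fixed black collar (inside diameter 73, outside 83 mm); disc and collar tops are level, 17 mm above the panel. The slot's floor is dark and turns with the disc; a short dark mark on the panel behind each collar shows the locked direction.
- vial_1: sample vial with black cap, 22 x 22 x 44 mm, loose in front of the box; origin at the centre of its underside
- vial_2: sample vial like vial_1, loose in front of the box
- rubber_bung: brown tapered rubber bung, 35 x 32 mm high, loose in front of the box; origin under its centre
- dropper_amber: amber dropper bottle, 38 x 38 x 84 mm, loose to the left of the box; origin under its centre
- bottle_blue_cap: white reagent bottle with a blue cap, 58 x 58 x 117 mm, loose in front of the box and to its right; origin under its centre
- tape_roll: roll of tape lying flat, 62 x 62 x 18 mm, loose to the right of the box; origin under its centre

How it is judged:
At the end, for the whole second after the job is handed in: The panel is within 0.03 rad of flush and at rest with nothing pressing on it, and both fasteners stand beyond 1.40 rad (locked stop at 1.571) (value of joint panel below 0.03 rad and value of joint each of fastener_left, fastener_right above 1.4 rad and velocity of joint panel between -0.05 and 0.05 rad/s); the robot touches nothing.
It fails at once if the panel is lifted or pulled further open (beyond 0.3 rad) (value of joint panel above 0.3 rad).
It fails at once if a bottle, vial or other loose thing round the box is moved by more than 20 mm, lifted or knocked over (distance of any of vial_1, vial_2, rubber_bung, dropper_amber, bottle_blue_cap, tape_roll from where it was at the start of the episode above 0.02 m or angle between any of vial_1, vial_2, rubber_bung, dropper_amber, bottle_blue_cap's own z axis and vertical above 0.6 rad).
It also fails if it takes over 51 s, if anything falls off the work surface, if the arm or the gripper's body presses on something with over 40 N, if the wrist force passes 120 N, or if a joint passes its speed limit or range.

ROBOT

A 6-joint arm with a two-finger parallel gripper is mounted at the origin on a cart in front of the work surface, level with it; the furniture and walls round the work are solid. World frame = base frame: x ahead of the robot, y to its left, z up, the work surface at z = 0. Lengths are in m, angles in rad, forces in N, time in s.
With the tool pointing down it reaches from about 0.35 to 0.975 m from the base axis. Payload 4.9 kg.
Tool frame: the origin (TCP) lies on the centre line of the jaws, within the pads' length; the fingertips stand 22 mm ahead of it and the grasp point (between the pads) lies 3 mm ahead of it (manip.tcp_to_tips is the distance from the TCP to the fingertips, in m); z points along the fingers, x is the direction in which the jaws open and shut, and the axes are right-handed (so a half turn about z gives the same grasp; the last joint's range is limited). The gripper opens to 85 mm and grips with 20 to 120 N. Pads are 22 mm wide; open, the fingers measure 114 mm over their backs; the gripper's body (76 mm by 85 mm) begins 54 mm behind the grasp point. The pads swing forward as they close: fully open they stand 13 mm farther back than shut.
Start: joints at [1.116, 0.053, 1.613, -0, 1.476, -0.119], TCP at [0.206, 0.59, 0.253] pointing down, gripper open.
Joint ranges: [-3.01, 3.01], [-1.01, 2.22], [0.06, 2.58], [-1.02, 4.17], [0.09, 2.62], [-3.14, 3.14]. Speed limits (rad/s): [2.57, 2.57, 3.14, 3.14, 3.14, 3.14].

INTERFACE

Orientations are given as a unit quaternion [w, x, y, z].
In Python, from plant import manip gives the robot as it stands.
- The arm moves only by the shell command python3 -m pendant 'ROWS'. ROWS is a JSON object of lists of equal length, an entry for each row: "linear": the shift along the tool's x, y, z in cm, a list of three; "rotation": the turn, a rotation vector about the tool's x, y, z in degrees, a list of three; "grip": the closure, from 0 (fully open) to 1 (shut). A call has exactly 10 rows; each row is the pose to reach, as a shift and turn from the pose commanded when the call began, along the tool's axes at that moment; what a row does not reach only later rows make up. A row lasts 1/12 s, in which the tool goes at most 41.7 mm and 7.16 degrees, less where a joint would pass 70% of its speed; a pose out of reach is approached as far as the arm can. A call with a gripper value outside its range is refused whole. The fingers move at their own pace and stop on an object; the grip force is fixed at half the most. Time passes only in rows, so rows that repeat a pose let the fingers close, or fill a call up. It gives the time, the measured TCP pose, the force and the opening at its end, in the units of the state.
- manip.state(): the state, without advancing time (a new reading comes with each control period).
- manip.grab_frame(name): name is "scene" or "top"; returns the picture (480x640x3 uint8, red, green, blue); there is no depth.
- manip.calibration(name): a dict with "fx", "fy", "cx", "cy" (pixels), "cam_to_world" (4x4, takes a point from camera to world coordinates). Camera axes: x right, y up, looking along -z (the intrinsics and any distortion apply to the point x, -y, -z); pixel columns grow to the right and rows downward; lengths in m; the calibration is good to about 2 mm. A picture is of the moment at which its call begins. calibration takes no time and is no camera call.
- manip.job_done(): hands the job in, once; it reports no verdict.
The state is a dict: "time": time; "joint_pos": joint angles; "joint_vel": joint speeds; "joint_efforts": joint torques, N m; "tool_pos": TCP position; "tool_rot": TCP orientation; "contact_force": force on the tool from outside, world axes, zero at the start; "ft_torque": the same for the moment, N m; "gripper_width": opening from 0.0 (shut) to 1.0 (fully open).
Only numpy, scipy, OpenCV 4.12 (cv2) and the standard library are available. Lean on these libraries where they do the work, as an engineer would, in place of code of your own. Each camera call takes 0.05 s, during which the arm holds its last target. There are 200 camera calls.

## Working session

There is one attempt and no reset: what is moved stays moved. The work goes in short steps, Python scripts to look and compute and a shell command to move; the robot and the scene stay as the last step left them, time stands still between calls to the robot, and variables do not carry over. Pictures are saved under pics/ and viewed, about 8 in all and at most 12, crops included, and the job is handed in when it is done.

```bash
mkdir -p pics; ls
python3 - <<'E'
from plant import manip
import cv2,numpy as np
np.set_printoptions(precision=4,suppress=True)
for n in("top","scene"):
    f=manip.grab_frame(n); cv2.imwrite(f"pics/{n}0.png",f[:,:,::-1]); print(n,manip.calibration(n))
print(manip.state(),manip.tcp_to_tips)
E
```

```text
pics
top {'fx': 444.7327565910187, 'fy': 444.7327565910187, 'cx': 324.142832146412, 'cy': 234.0909188287119, 'cam_to_world': array([[-0.0244,  0.985 , -0.1709,  0.3779],
       [-0.9996, -0.0221,  0.0154,  0.2317],
       [ 0.0113,  0.1712,  0.9852,  0.9175],
       [ 0.    ,  0.    ,  0.    ,  1.    ]])}
scene {'fx': 505.06735094230385, 'fy': 505.06735094230385, 'cx': 311.5720443430039, 'cy': 240.06101905967608, 'cam_to_world': array([[-0.4787,  0.3575, -0.8019, -0.2252],
       [-0.878 , -0.1936,  0.4378,  0.6456],
       [ 0.0013,  0.9136,  0.4066,  0.4653],
       [ 0.    ,  0.    ,  0.    ,  1.    ]])}
{'time': 0.1, 'joint_pos': array([ 1.116 ,  0.0533,  1.6142, -0.    ,  1.476 , -0.119 ]), 'joint_vel': array([-0.0001, -0.0006, -0.0033,  0.0016, -0.0012, -0.0008]), 'joint_efforts': array([ -0.0002, -39.4907, -37.136 ,  -0.0001,   0.004 ,  -0.    ]), 'tool_pos': array([0.2057, 0.5896, 0.2522]), 'tool_rot': array([ 0.0004,  0.8153,  0.579 , -0.0008]), 'contact_force': array([ 0.6503,  0.0728, -0.0109]), 'ft_torque': array([-0.0024,  0.0308, -0.0085]), 'gripper_width': 0.9976973038074489} 0.022
```

View pics/top0.png

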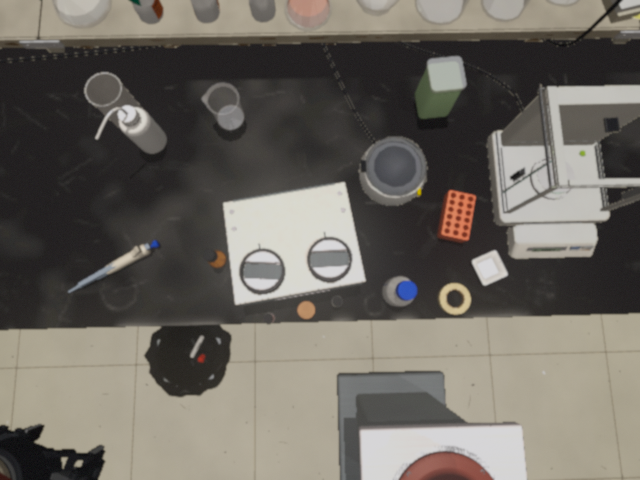

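View pics/scene0.png

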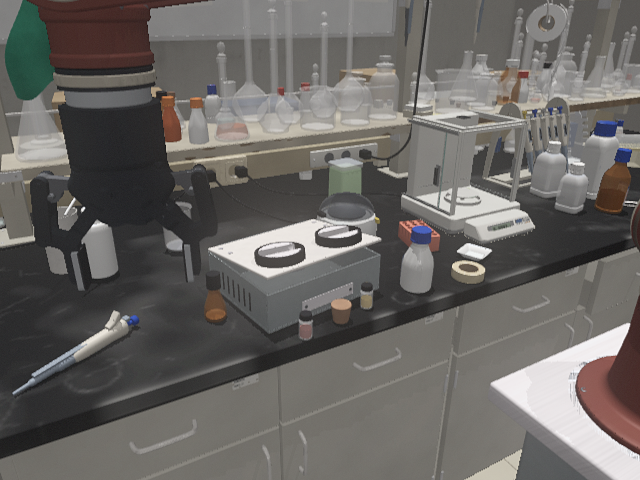

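The top view shows the panel with its rings at about (262,270) and (330,259). The small items sit in front of the box and the dropper is at its left. Next I'll fit the rings in both views and look at an enlarged crop.

```bash
cat > h.py <<'E'
import cv2,numpy as np
from plant import manip
np.set_printoptions(precision=4,suppress=True)
def ray(n,uv):
    c=manip.calibration(n);T=c["cam_to_world"]
    d=np.array([(uv[0]-c["cx"])/c["fx"],-(uv[1]-c["cy"])/c["fy"],-1]);return T[:3,3],T[:3,:3]@d
def plane(n,uv,z):
    o,d=ray(n,uv);return o+d*(z-o[2])/d[2]
def tri(a,b):
    (o,d),(p,e)=ray("top",a),ray("scene",b)
    s=np.linalg.lstsq(np.c_[d,-e],p-o,rcond=None)[0];A,B=o+d*s[0],p+e*s[1];return (A+B)/2,np.linalg.norm(A-B)
def rings(n,img,rois):
    out=[]
    for x0,y0,x1,y1 in rois:
        g=cv2.cvtColor(img[y0:y1,x0:x1],cv2.COLOR_BGR2GRAY)
        m=(g<80).astype(np.uint8)
        cs,_=cv2.findContours(m,cv2.RETR_EXTERNAL,cv2.CHAIN_APPROX_NONE)
        c=max(cs,key=cv2.contourArea);e=cv2.fitEllipse(cv2.convexHull(c));out.append(np.array(e[0])+[x0,y0]);print(n,out[-1],e[1:],cv2.contourArea(c))
    return out
E
python3 - <<'E'
from h import *
t=cv2.imread("pics/top0.png");s=cv2.imread("pics/scene0.png")
a=rings("top",t,[(238,245,288,297),(305,234,356,286)])
b=rings("scene",s,[(250,238,309,268),(312,222,365,248)])
for i in(0,1): print(tri(a[i],b[i]),plane("top",a[i],.115))
c=np.hstack([cv2.resize(t[170:320,200:400],(560,420),interpolation=3)]);d=cv2.resize(s[205:345,200:390],(570,420),interpolation=3)
cv2.imwrite("pics/c1.png",cv2.resize(np.vstack([c[:, :],d[:,:560]]),(740,600*1)) if 0 else c)
cv2.imwrite("pics/c2.png",d)
# white panel quad
h=cv2.cvtColor(t,cv2.COLOR_BGR2HSV);m=((h[...,2]>170)&(h[...,1]<50)).astype(np.uint8);m[:, :215]=0;m[:,370:]=0;m[:175]=0;m[310:]=0
cs,_=cv2.findContours(m,0,2);c=max(cs,key=cv2.contourArea);r=cv2.approxPolyDP(cv2.convexHull(c),6,True);print(r.reshape(-1,2))
E
```

```text
top [242.0628 269.097 ] ((2.6775729656219482, 14.134111404418945), 11.633186340332031) 10.5Traceback (most recent call last):
  File "<stdin>", line 3, in <module>
  File "h.py", line 18, in rings
    c=max(cs,key=cv2.contourArea);e=cv2.fitEllipse(cv2.convexHull(c));out.append(np.array(e[0])+[x0,y0]);print(n,out[-1],e[1:],cv2.contourArea(c))
                                    ~~~~~~~~~~~~~~^^^^^^^^^^^^^^^^^^^
cv2.error: OpenCV(4.12.0) /io/opencv/modules/imgproc/src/shapedescr.cpp:361: error: (-201:Incorrect size of input array) There should be at least 5 points to fit the ellipse in function 'fitEllipseNoDirect'
```

Run:
```python
from h import *
t=cv2.imread("pics/top0.png");s=cv2.imread("pics/scene0.png")
c=cv2.resize(t[170:320,200:400],(600,450),interpolation=2)
cv2.imwrite("pics/c1.png",c)
cv2.imwrite("pics/c2.png",cv2.resize(s[205:275,230:380],(750,350),interpolation=2))
g=cv2.cvtColor(t,cv2.COLOR_BGR2GRAY)
print(g[270,236:290],g[259,304:356],sep="\n")
h=cv2.cvtColor(t,cv2.COLOR_BGR2HSV);m=((h[...,2]>150)&(h[...,1]<50)).astype(np.uint8);m[:, :215]=0;m[:,370:]=0;m[:175]=0;m[310:]=0
cs,_=cv2.findContours(m,0,2);c=max(cs,key=cv2.contourArea);r=cv2.approxPolyDP(cv2.convexHull(c),6,True);print(r.reshape(-1,2))
```

```text
[214 211 192 145  93  72  77 108 127 125 125 125 126 125 125 124 124 125
 125 124 126 126 125 126 128 127 127 127 129 128 127 128 128 129 129 129
 130 129 128 130 130 130 130 129 124 112  92  86 115 172 207 214 214 214]
[213 207 185 132  94 100 119 129 131 130 132 131 131 130 131 130 130 130
 128 130 129 129 131 131 129 129 129 130 129 129 129 129 128 129 129 128
 128 129 129 129 129 129 126 122 119 104  88 116 173 207 215 215]
[[344 182]
 [365 280]
 [236 304]
 [223 203]]
```

View pics/c1.png

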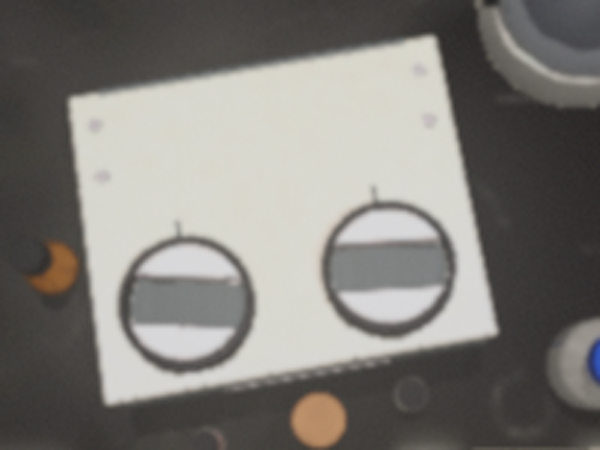

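View pics/c2.png

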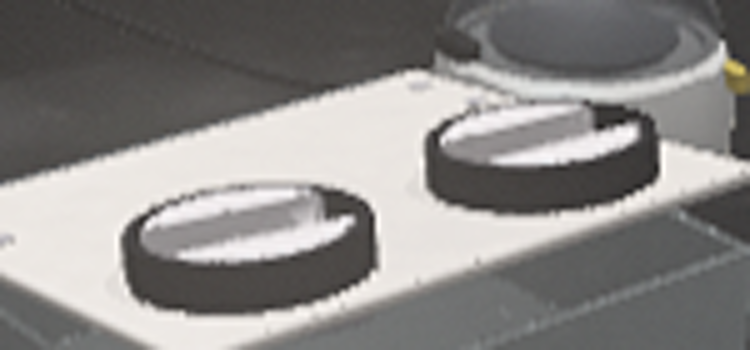

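```bash
cat > m.py <<'E'
from h import *
from scipy.optimize import least_squares
L,R=(262.5,270.3),(329.7,259.3)
print(tri(L,(279.8,250.4)),tri(R,(338.4,232)))
corn=[(344.5,182.5),(365.5,281),(235,304.5),(223,203)]  # rear-right, front-right, front-left, rear-left
loc=[(-200+196,-120),None]
# unknown: x,y (box centre), yaw, panel angle ; points in panel frame relative to hinge (x fwd negative), z above hinge axis
P=[(.004,-.12,.003),(-.196,-.12,.003),(-.196,.12,.003),(.004,.12,.003),(-.148,.062,.020),(-.148,-.062,.020)]
def W(p,q):
    x,y,w,a=p;u,v,z=q
    r=np.array([.096+u*np.cos(a)+z*np.sin(a),v,.0785-u*np.sin(a)+z*np.cos(a)])
    return np.array([x+np.cos(w)*r[0]-np.sin(w)*r[1],y+np.sin(w)*r[0]+np.cos(w)*r[1],r[2]])
def proj(n,X):
    c=manip.calibration(n);T=c["cam_to_world"];q=T[:3,:3].T@(X-T[:3,3])
    return np.array([c["cx"]+c["fx"]*q[0]/-q[2],c["cy"]-c["fy"]*q[1]/-q[2]])
obs=corn+[L,R]
f=lambda p:np.concatenate([proj("top",W(p,q))-o for q,o in zip(P,obs)]+[proj("scene",W(p,P[4]))-(279.8,250.4),proj("scene",W(p,P[5]))-(338.4,232)])
s=least_squares(f,[.4,.2,.0,.13]);p=s.x;print(p,s.fun.round(1))
for a in(p[3],0):
  pa=np.r_[p[:3],a]
  for q in P[4:]: print(W(pa,q),"floor",W(pa,(q[0],q[1],.006)))
# slot directions from edges (crop px)
for e in[((135,277),(238,283)),((133,324),(236,328)),((333,243),(440,240)),((336,291),(448,286))]:
    A,B=[plane("top",np.array(k)/3+[200,170],.12) for k in e];d=B-A;ang=np.arctan2(d[1],d[0]) # pointing right (-y)
    print("slot heading, fastener",ang,(p[2]-np.pi/2)-ang)
for n,uv,z in[("dropper",(218,258),.08),("blue",(407,290),.117),("bung",(306,310),.032)]: print(n,plane("top",uv,z))
st=manip.state();R=cv2.Rodrigues
from scipy.spatial.transform import Rotation as Q
M=Q.from_quat(np.roll(st["tool_rot"],-1)).as_matrix();print(M,st["tool_pos"])
E
python3 m.py
```

```text
(array([0.4539, 0.3328, 0.1146]), np.float64(0.0019056274828184692)) (array([0.4708, 0.2109, 0.1163]), np.float64(0.0015429235379679797))
[0.5089 0.2793 0.1518 0.1224] [ 0.3 -1.  -0.   0.2 -0.3  0.  -0.5 -0.9 -0.8  0.9 -0.2 -0.   0.9 -0.4
  0.7  0. ]
[0.4517 0.3333 0.1164] floor [0.45   0.333  0.1025]
[0.4704 0.2107 0.1164] floor [0.4687 0.2104 0.1025]
[0.4482 0.3327 0.0985] floor [0.4482 0.3327 0.0845]
[0.4669 0.2102 0.0985] floor [0.4669 0.2102 0.0845]
slot heading, fastener -1.6523898248451698 0.23337182892699015
slot heading, fastener -1.6331260820982154 0.21410808618003574
slot heading, fastener -1.5653954545293125 0.14637745861113283
slot heading, fastener -1.5493568226630652 0.1303388267448855
dropper [0.4819 0.4202 0.08  ]
blue [0.4118 0.0733 0.117 ]
bung [0.3812 0.2572 0.032 ]
[[ 0.3295  0.9442 -0.0008]
 [ 0.9442 -0.3295 -0.0017]
 [-0.0018 -0.0002 -1.    ]] [0.2057 0.5896 0.2522]
```

The fit puts the box at (0.509, 0.279) with yaw 0.152 and the panel at 0.122 rad. The fasteners stand at about 0.22 (left) and 0.14 (right). I'll lay the jaws along each slot, partly closed, and move above the left one.

```bash
python3 -m pendant '{"linear":[[-16.1,31.7,4],[-16.1,31.7,4],[-16.1,31.7,4],[-16.1,31.7,4],[-16.1,31.7,4],[-16.1,31.7,4],[-16.1,31.7,4],[-16.1,31.7,4],[-16.1,31.7,4],[-16.1,31.7,4]],"rotation":[[0,0,-3],[0,0,-6],[0,0,-9],[0,0,-12],[0,0,-15],[0,0,-15],[0,0,-15],[0,0,-15],[0,0,-15],[0,0,-15]],"grip":[0.65,0.65,0.65,0.65,0.65,0.65,0.65,0.65,0.65,0.65]}'
cat > st.py <<'E'
from h import *
from scipy.spatial.transform import Rotation as Q
s=manip.state();M=Q.from_quat(np.roll(s["tool_rot"],-1)).as_matrix()
print(s["time"],s["tool_pos"],"heading",np.arctan2(M[1,0],M[0,0]),"z",M[:,2],"F",s["contact_force"],s["ft_torque"],s["gripper_width"],"q",s["joint_pos"])
def to(x,y):
    d=M.T@np.array([x-s["tool_pos"][0],y-s["tool_pos"][1],0]);print("to",d*100)
import sys
if len(sys.argv)>2: to(float(sys.argv[1]),float(sys.argv[2]))
E
python3 st.py .4515 .333
```

```text
time: 0.93
tool_pos: [0.4544, 0.3299, 0.2119]
tool_rot: [0.001, 0.735, 0.678, -0.001]
contact_force: [0.3, -0.1, -0.2]
gripper_width: 0.348
0.9333 [0.4544 0.3299 0.2119] heading 1.4912100152550014 z [-0.0009 -0.0023 -1.    ] F [ 0.3473 -0.1311 -0.2256] [-0.004   0.0136 -0.0387] 0.34834778919007453 q [ 0.4962 -0.0678  1.8027 -0.0016  1.4086 -0.9948]
to [ 0.2835 -0.3173 -0.0005]
```

```bash
python3 -m pendant '{"linear":[[0,0,2],[0,0,4],[0,0,6],[0,0,6],[0,0,6],[0,0,6],[0,0,6],[0,0,6],[0,0,6],[0,0,6]],"rotation":[[0,0,0],[0,0,0],[0,0,0],[0,0,0],[0,0,0],[0,0,0],[0,0,0],[0,0,0],[0,0,0],[0,0,0]],"grip":[0.65,0.65,0.65,0.65,0.65,0.65,0.65,0.65,0.65,0.65]}'
python3 st.py .4515 .333
python3 - <<'E'
from h import *
s=manip.grab_frame("scene")[:,:,::-1];cv2.imwrite("pics/s2.png",cv2.resize(s[130:290,200:400],(750,600),interpolation=2))
E
```

```text
time: 1.77
tool_pos: [0.4525, 0.3339, 0.1542]
tool_rot: [0.0, 0.733, 0.681, 0.001]
contact_force: [0.2, 0.1, 0.1]
gripper_width: 0.349
1.7667 [0.4525 0.3339 0.1542] heading 1.49692848919869 z [ 0.0013  0.0007 -1.    ] F [0.182  0.1176 0.0958] [ 0.007   0.0065 -0.0271] 0.349339907371416 q [ 0.5033 -0.0146  1.8513 -0.      1.3034 -0.9936]
to [-0.095  -0.0982 -0.0002]
```

View pics/s2.png

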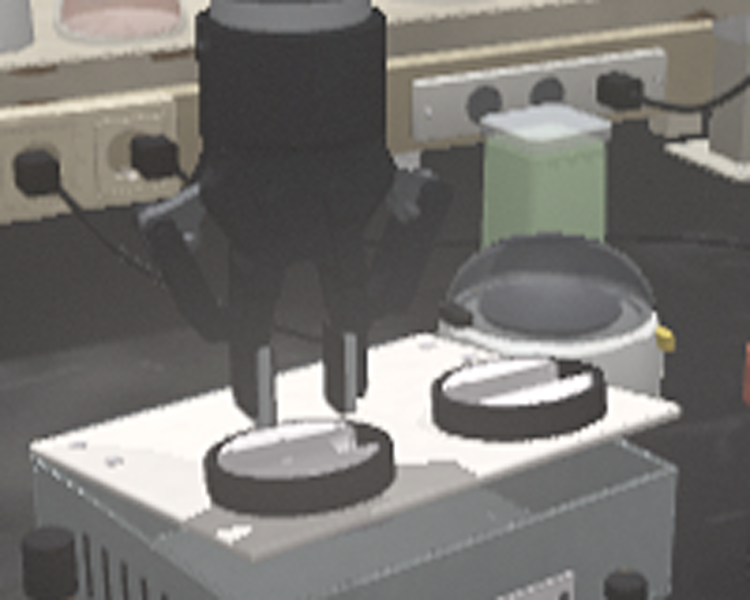

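The fingers stand centred over the left disc (crop about (305,400) against ring centre (300,465)). I'll descend into the slot.

```bash
python3 -m pendant '{"linear":[[-0.1,-0.1,0.5],[-0.1,-0.1,1],[-0.1,-0.1,1.5],[-0.1,-0.1,1.9],[-0.1,-0.1,2.3],[-0.1,-0.1,2.7],[-0.1,-0.1,3],[-0.1,-0.1,3.2],[-0.1,-0.1,3.2],[-0.1,-0.1,3.2]],"rotation":[[0,0,0],[0,0,0],[0,0,0],[0,0,0],[0,0,0],[0,0,0],[0,0,0],[0,0,0],[0,0,0],[0,0,0]],"grip":[0.65,0.65,0.65,0.65,0.65,0.65,0.65,0.65,0.65,0.65]}'
python3 st.py .4505 .333
```

```text
time: 2.65
tool_pos: [0.4512, 0.3327, 0.1213]
tool_rot: [0.0, 0.733, 0.68, 0.0]
contact_force: [0.5, -0.2, 1.4]
gripper_width: 0.352
2.65 [0.4512 0.3327 0.1213] heading 1.4968343449086958 z [ 0.0001  0.     -1.    ] F [ 0.5118 -0.1738  1.3924] [-0.0446  0.0715  0.0358] 0.35175030216133213 q [ 0.5027  0.0194  1.8766 -0.      1.2456 -0.9942]
to [ 0.0241 -0.07   -0.    ]
```

```bash
python3 -m pendant '{"linear":[[0,-0.05,0.2],[0,-0.1,0.4],[0,-0.1,0.6],[0,-0.15,0.8],[0,-0.2,1],[0,-0.2,1.2],[0,-0.2,1.4],[0,-0.25,1.5],[0,-0.25,1.5],[0,-0.25,1.5]],"rotation":[[0,0,0],[0,0,0],[0,0,0],[0,0,0],[0,0,0],[0,0,0],[0,0,0],[0,0,0],[0,0,0],[0,0,0]],"grip":[0.65,0.65,0.65,0.65,0.65,0.65,0.65,0.65,0.65,0.65]}'
python3 st.py .4482 .3327
```

```text
time: 3.48
tool_pos: [0.4489, 0.3331, 0.1065]
tool_rot: [0.0, 0.733, 0.68, 0.001]
contact_force: [3.1, -1.1, 3.5]
gripper_width: 0.353
3.4833 [0.4489 0.3331 0.1065] heading 1.4966787542414302 z [ 0.0007  0.0007 -1.    ] F [ 3.0752 -1.0762  3.467 ] [-0.1487 -0.4446  0.0308] 0.3529843398935832 q [ 0.5051  0.0335  1.8893  0.0003  1.2178 -0.9917]
to [-0.0445 -0.0693 -0.0001]
```

```bash
python3 -m pendant '{"linear":[[0,0.1,0.1],[0,0.1,0.2],[0,0.1,0.3],[0,0.1,0.4],[0,0.1,0.5],[0,0.1,0.5],[0,0.1,0.5],[0,0.1,0.5],[0,0.1,0.5],[0,0.1,0.5]],"rotation":[[0,0,0],[0,0,0],[0,0,0],[0,0,0],[0,0,0],[0,0,0],[0,0,0],[0,0,0],[0,0,0],[0,0,0]],"grip":[0.65,0.65,0.65,0.65,0.65,0.65,0.65,0.65,0.65,0.65]}'
python3 st.py .4482 .3327
```

```text
time: 4.32
tool_pos: [0.4492, 0.3333, 0.1057]
tool_rot: [-0.001, 0.733, 0.681, -0.001]
contact_force: [-10.6, -7.8, 27.8]
gripper_width: 0.349
4.3167 [0.4492 0.3333 0.1057] heading 1.4970461550622658 z [-0.0027 -0.0005 -1.    ] F [-10.6218  -7.8263  27.7744] [-1.3084  1.8812  0.008 ] 0.34913057444076095 q [ 0.5049  0.0374  1.8869  0.001   1.22   -0.9925]
to [-0.0642 -0.0933  0.0003]
```

Firmly down: 28 N, tips at about 84 mm. I'll ease off slightly and turn.

```bash
python3 -m pendant '{"linear":[[0,-0.05,-0.15],[0,-0.05,-0.2],[0,-0.05,-0.2],[0,-0.05,-0.2],[0,-0.05,-0.2],[0,-0.05,-0.2],[0,-0.05,-0.2],[0,-0.05,-0.2],[0,-0.05,-0.2],[0,-0.05,-0.2]],"rotation":[[0,0,0],[0,0,5],[0,0,10],[0,0,15],[0,0,20],[0,0,25],[0,0,30],[0,0,35],[0,0,40],[0,0,40]],"grip":[0.65,0.65,0.65,0.65,0.65,0.65,0.65,0.65,0.65,0.65]}'
python3 st.py .4482 .3327
```

```text
time: 5.15
tool_pos: [0.4486, 0.3342, 0.1059]
tool_rot: [-0.001, 0.922, 0.387, -0.0]
contact_force: [-5.9, -0.6, 16.7]
gripper_width: 0.353
5.15 [0.4486 0.3342 0.1059] heading 0.7957196989977805 z [-0.0018  0.0024 -1.    ] F [-5.8699 -0.5862 16.6946] [-0.2001  1.02   -0.0895] 0.35280952047734837 q [ 0.5058  0.0359  1.888   0.0032  1.218  -0.291 ]
to [-0.1364  0.0749 -0.0003]
```

```bash
python3 -m pendant '{"linear":[[0,0,0],[0,0,0],[0,0,0],[0,0,0],[0,0,0],[0,0,0],[0,0,0],[0,0,0],[0,0,0],[0,0,0]],"rotation":[[0,0,6],[0,0,12],[0,0,18],[0,0,24],[0,0,30],[0,0,36],[0,0,41],[0,0,45],[0,0,48],[0,0,48]],"grip":[0.65,0.65,0.65,0.65,0.65,0.65,0.65,0.65,0.65,0.65]}'
python3 st.py .4482 .3327
```

```text
time: 5.98
tool_pos: [0.4497, 0.3343, 0.1059]
tool_rot: [-0.002, 1.0, -0.02, 0.001]
contact_force: [-0.5, 0.3, 13.7]
gripper_width: 0.35
5.9833 [0.4497 0.3343 0.1059] heading -0.040801767836267135 z [ 0.0014  0.0031 -1.    ] F [-0.5405  0.3104 13.7471] [-0.0786  0.3143 -0.1413] 0.3496861831824592 q [0.5055 0.0363 1.8875 0.0022 1.215  0.5455]
to [-0.1474  0.168  -0.0007]
```

```bash
python3 -m pendant '{"linear":[[0,0,0],[0,0,0],[0,0,0],[0,0,0],[0,0,0],[0,0,0],[0,0,0],[0,0,0],[0,0,0],[0,0,0]],"rotation":[[0,0,1],[0,0,2],[0,0,3],[0,0,4],[0,0,5],[0,0,6],[0,0,7],[0,0,8],[0,0,8],[0,0,8]],"grip":[0.65,0.65,0.65,0.65,0.65,0.65,0.65,0.65,0.65,0.65]}'
python3 st.py .4482 .3327
```

```text
time: 6.82
tool_pos: [0.45, 0.3343, 0.106]
tool_rot: [-0.001, 0.996, -0.084, 0.002]
contact_force: [-0.6, -0.4, 13.0]
gripper_width: 0.351
6.8167 [0.45   0.3343 0.106 ] heading -0.16813507819232446 z [ 0.0035  0.0012 -1.    ] F [-0.5877 -0.3805 12.9829] [0.0641 0.248  3.2135] 0.3509095873766461 q [ 0.5065  0.0364  1.8873 -0.0007  1.2143  0.6749]
to [-0.15    0.1918 -0.0008]
```

The torque jumps to 3.2 N m, so the left fastener is at its stop. I'll centre the fingers in the slot and lift.

```bash
python3 -m pendant '{"linear":[[0,0,0],[0,0,0],[0,0,0],[0,0,0],[0,0,-1],[0,0,-2],[0,0,-4],[0,0,-6],[0,0,-7],[0,0,-7]],"rotation":[[0,0,-6],[0,0,-12],[0,0,-17],[0,0,-17],[0,0,-17],[0,0,-17],[0,0,-17],[0,0,-17],[0,0,-17],[0,0,-17]],"grip":[0.65,0.65,0.65,0.65,0.65,0.65,0.65,0.65,0.65,0.65]}'
python3 st.py .467 .2105
```

```text
time: 7.65
tool_pos: [0.4501, 0.3336, 0.1761]
tool_rot: [-0.001, 0.998, 0.059, 0.002]
contact_force: [1.0, 0.8, 1.0]
gripper_width: 0.348
7.65 [0.4501 0.3336 0.1761] heading 0.11797742339017084 z [ 0.0035  0.0023 -1.    ] F [0.9772 0.8142 1.0473] [ 0.0699 -0.0366  0.022 ] 0.3476015312881196 q [ 0.5048 -0.0436  1.8413  0.0003  1.3398  0.3868]
to [ 0.2348 12.4194 -0.0224]
```

```bash
python3 -m pendant '{"linear":[[0.3,1.5,0],[0.3,3,0],[0.3,4.5,0],[0.3,6,0],[0.3,7.5,0],[0.3,9,0],[0.3,10.5,0],[0.3,12,0],[0.3,12.35,0],[0.3,12.35,0]],"rotation":[[0,0,-7],[0,0,-14],[0,0,-21],[0,0,-28],[0,0,-35],[0,0,-42],[0,0,-49],[0,0,-56],[0,0,-63],[0,0,-70]],"grip":[0.65,0.65,0.65,0.65,0.65,0.65,0.65,0.65,0.65,0.65]}'
python3 -m pendant '{"linear":[[0,0,0],[0,0,0],[0,0,0],[0,0,0],[0,0,0],[0,0,0],[0,0,0],[0,0,0],[0,0,0],[0,0,0]],"rotation":[[0,0,-7],[0,0,-14],[0,0,-14],[0,0,-14],[0,0,-14],[0,0,-14],[0,0,-14],[0,0,-14],[0,0,-14],[0,0,-14]],"grip":[0.65,0.65,0.65,0.65,0.65,0.65,0.65,0.65,0.65,0.65]}'
python3 st.py .468 .211
python3 - <<'E'
from h import *
s=manip.grab_frame("scene")[:,:,::-1];t=manip.grab_frame("top")[:,:,::-1]
cv2.imwrite("pics/s3.png",np.hstack([cv2.resize(s[180:300,220:400],(480,320),interpolation=2),cv2.resize(t[200:320,220:340],(320,320),interpolation=2)]))
E
```

```text
time: 8.48
tool_pos: [0.4657, 0.2093, 0.1714]
tool_rot: [-0.001, 0.783, 0.623, -0.002]
contact_force: [-0.7, -0.4, -0.8]
gripper_width: 0.347
time: 9.32
tool_pos: [0.4667, 0.2106, 0.1734]
tool_rot: [0.0, 0.702, 0.712, 0.0]
contact_force: [0.3, -0.3, -0.1]
gripper_width: 0.349
9.3167 [0.4667 0.2106 0.1734] heading 1.5838627122728386 z [ 0.0001  0.     -1.    ] F [ 0.2663 -0.3491 -0.077 ] [-0.0506  0.0183  0.0404] 0.34917285909220586 q [ 0.2785 -0.158   1.9518 -0.      1.3476 -1.3054]
to [0.0391 0.1349 0.    ]
```

View pics/s3.png

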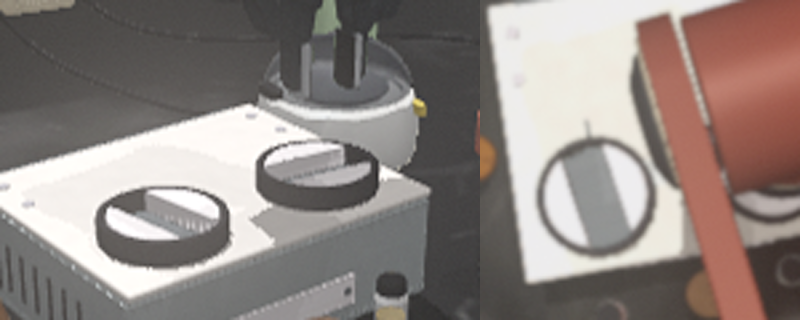

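The left panel corner is down and the left slot runs front to back. In the top view, though, the slot leans more than the locked mark, so I'll measure its angle.

Run:
```python
from h import *
t=manip.grab_frame("top")[:,:,::-1]
x0,y0=240,245
g=cv2.cvtColor(np.ascontiguousarray(t),cv2.COLOR_BGR2GRAY)
big=cv2.resize(g[y0:300,x0:286],None,fx=10,fy=10,interpolation=cv2.INTER_CUBIC)
cv2.imwrite("pics/b.png",cv2.resize(t[235:305,230:296],(660,700)[:2],interpolation=2)[:600])
# per row edges: bright->dark->bright
A=[];B=[]
for r in range(120,430,20):
    row=big[r].astype(float); 
    d=np.where((row>100)&(row<165))[0]
    seg=np.split(d,np.where(np.diff(d)>1)[0]+1); s=max(seg,key=len)
    print(r,s[0],s[-1],len(s)); A.append(plane("top",(x0+s[0]/10,y0+r/10),.0985));B.append(plane("top",(x0+s[-1]/10,y0+r/10),.0845 if 0 else .0985))
for E in(A,B):
    E=np.array(E)[4:-4];k=np.polyfit(E[:,0],E[:,1],1)[0];print("heading",np.arctan(k))
print(plane("top",(220+(587-480)/320*120,200+128/320*120),.0815))
```

```text
120 149 255 107
140 72 264 193
160 110 272 163
180 117 279 163
200 124 286 163
220 131 292 162
240 135 297 163
260 143 305 163
280 148 313 166
300 155 318 164
320 163 326 164
340 169 334 166
360 175 339 165
380 184 346 163
400 193 354 162
420 198 387 190
heading 0.31016806423287513
heading 0.3242670785132981
[0.4989 0.3406 0.0815]
```

View pics/b.png

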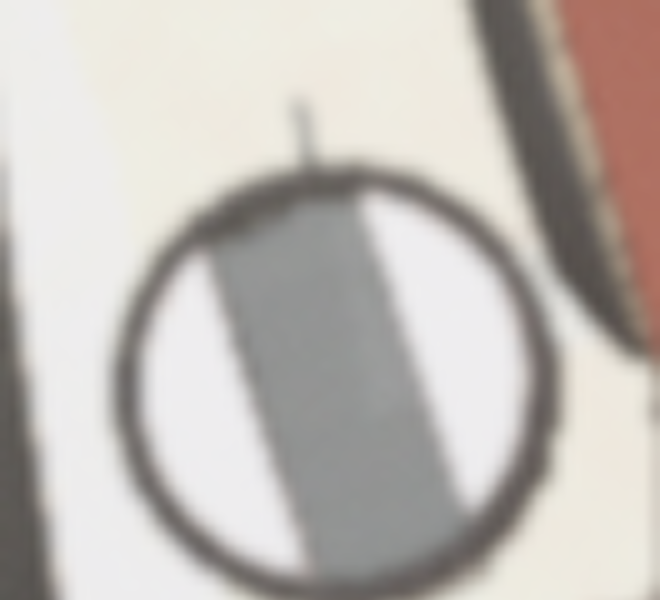

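The left fastener sits at about 1.41 rad. It was probably dragged back by floor friction while I centred under load, so I'll re-turn it later and unload before reversing. The right one comes first.

```bash
python3 -m pendant '{"linear":[[0,0.1,2],[0,0.1,4],[0,0.1,5],[0,0.1,5.5],[0,0.1,6],[0,0.1,6.4],[0,0.1,6.7],[0,0.1,6.9],[0,0.1,6.9],[0,0.1,6.9]],"rotation":[[0,0,0],[0,0,0],[0,0,0],[0,0,0],[0,0,0],[0,0,0],[0,0,0],[0,0,0],[0,0,0],[0,0,0]],"grip":[0.65,0.65,0.65,0.65,0.65,0.65,0.65,0.65,0.65,0.65]}'
python3 st.py .468 .211
```

```text
time: 10.3
tool_pos: [0.4681, 0.2107, 0.106]
tool_rot: [0.0, 0.702, 0.712, 0.0]
contact_force: [-3.8, -1.1, 6.0]
gripper_width: 0.349
10.3 [0.4681 0.2107 0.106 ] heading 1.5841987153489503 z [ 0.0006  0.0001 -1.    ] F [-3.7865 -1.1066  6.0095] [-0.2244  0.6255  0.0764] 0.3492305789545077 q [ 0.278  -0.0749  1.997  -0.0001  1.219  -1.3062]
to [ 0.027  -0.0108 -0.    ]
```

```bash
python3 -m pendant '{"linear":[[0,-0.05,0.15],[0,-0.05,0.15],[0,-0.05,0.15],[0,-0.05,0.15],[0,-0.05,0.15],[0,-0.05,0.15],[0,-0.05,0.15],[0,-0.05,0.15],[0,-0.05,0.15],[0,-0.05,0.15]],"rotation":[[0,0,0],[0,0,6],[0,0,12],[0,0,18],[0,0,24],[0,0,30],[0,0,36],[0,0,42],[0,0,48],[0,0,54]],"grip":[0.65,0.65,0.65,0.65,0.65,0.65,0.65,0.65,0.65,0.65]}'
python3 st.py
python3 -m pendant '{"linear":[[0,0,0],[0,0,0],[0,0,0],[0,0,0],[0,0,0],[0,0,0],[0,0,0],[0,0,0],[0,0,0],[0,0,0]],"rotation":[[0,0,5],[0,0,10],[0,0,15],[0,0,20],[0,0,25],[0,0,30],[0,0,34],[0,0,38],[0,0,41],[0,0,41]],"grip":[0.65,0.65,0.65,0.65,0.65,0.65,0.65,0.65,0.65,0.65]}'
python3 st.py
```

```text
time: 11.13
tool_pos: [0.4689, 0.211, 0.106]
tool_rot: [0.0, 0.95, 0.313, 0.002]
contact_force: [-3.1, -0.8, 9.4]
gripper_width: 0.351
11.1333 [0.4689 0.211  0.106 ] heading 0.6370476840848253 z [ 0.0039  0.0006 -1.    ] F [-3.1097 -0.7974  9.4499] [-0.2652  0.5832  0.147 ] 0.3514704834365322 q [ 0.2782 -0.0748  1.997  -0.0006  1.2155 -0.3586]
time: 11.97
tool_pos: [0.4689, 0.2117, 0.106]
tool_rot: [-0.001, 0.999, -0.037, 0.002]
contact_force: [-2.1, 1.5, 8.8]
gripper_width: 0.348
11.9667 [0.4689 0.2117 0.106 ] heading -0.0745426584672098 z [ 0.0043  0.0024 -1.    ] F [-2.0794  1.5334  8.7684] [0.2414 0.4858 0.3173] 0.34848873160787414 q [ 0.2787 -0.0749  1.9969  0.0012  1.2148  0.3528]
```

```bash
python3 -m pendant '{"linear":[[0,0,0],[0,0,0],[0,0,0],[0,0,0],[0,0,0],[0,0,0],[0,0,0],[0,0,0],[0,0,0],[0,0,0]],"rotation":[[0,0,1],[0,0,2],[0,0,3],[0,0,4],[0,0,5],[0,0,5],[0,0,5],[0,0,5],[0,0,5],[0,0,5]],"grip":[0.65,0.65,0.65,0.65,0.65,0.65,0.65,0.65,0.65,0.65]}'
python3 st.py
```

```text
time: 12.8
tool_pos: [0.469, 0.2117, 0.1061]
tool_rot: [-0.001, 0.997, -0.076, 0.002]
contact_force: [-2.8, 1.4, 8.9]
gripper_width: 0.349
12.8 [0.469  0.2117 0.1061] heading -0.15235054951201668 z [ 0.005   0.0007 -1.    ] F [-2.7933  1.4244  8.8973] [0.3467 0.4869 2.6349] 0.349121952407215 q [ 0.2797 -0.0748  1.9967 -0.0008  1.2147  0.4324]
```

The right fastener is at its stop (2.6 N m). I'll unload vertically first, then back off.

```bash
python3 -m pendant '{"linear":[[0,0,-0.2],[0,0,-0.4],[0,0,-0.5],[0,0,-0.5],[0,0,-0.5],[0,0,-1],[0,0,-2],[0,0,-4],[0,0,-6],[0,0,-7]],"rotation":[[0,0,0],[0,0,0],[0,0,0],[0,0,-5],[0,0,-11],[0,0,-15],[0,0,-15],[0,0,-15],[0,0,-15],[0,0,-15]],"grip":[0.65,0.65,0.65,0.65,0.65,0.65,0.65,0.65,0.65,0.65]}'
python3 st.py .45 .3338
```

```text
time: 13.63
tool_pos: [0.4684, 0.2108, 0.1761]
tool_rot: [-0.001, 0.999, 0.049, 0.002]
contact_force: [0.4, -0.1, 1.7]
gripper_width: 0.351
13.6333 [0.4684 0.2108 0.1761] heading 0.09712477358733229 z [ 0.004   0.0013 -1.    ] F [ 0.4114 -0.1287  1.6555] [-0.0135 -0.0145  0.0278] 0.3512298471924565 q [ 0.2778 -0.1591  1.948   0.0001  1.3485  0.1807]
to [ -0.6407 -12.4236   0.0079]
```

```bash
python3 -m pendant '{"linear":[[-0.6,-3,0],[-0.6,-6,0],[-0.6,-9,0],[-0.6,-12.4,0],[-0.6,-12.4,0],[-0.6,-12.4,0],[-0.6,-12.4,0],[-0.6,-12.4,0],[-0.6,-12.4,0],[-0.6,-12.4,0]],"rotation":[[0,0,-5],[0,0,-10],[0,0,-10],[0,0,-10],[0,0,-10],[0,0,-10],[0,0,-10],[0,0,-10],[0,0,-10],[0,0,-10]],"grip":[0.65,0.65,0.65,0.65,0.65,0.65,0.65,0.65,0.65,0.65]}'
python3 st.py .4495 .3335
cat > ang.py <<'E'
from h import *
import sys
x0,x1,y0,y1=map(int,sys.argv[1:5])
g=cv2.cvtColor(manip.grab_frame("top"),cv2.COLOR_RGB2GRAY)
big=cv2.resize(g[y0:y1,x0:x1],None,fx=10,fy=10,interpolation=2)
A=[]
for r in range(180,380,10):
    d=np.where((big[r]>100)&(big[r]<165))[0];s=max(np.split(d,np.where(np.diff(d)>1)[0]+1),key=len)
    if 120<len(s)<190: A.append(np.r_[plane("top",(x0+s.mean()/10,y0+r/10),.0985)])
A=np.array(A);h=np.arctan(np.polyfit(A[:,0],A[:,1],1)[0]);print(len(A),"heading",h,"fastener",1.571+.152-h)
E
python3 ang.py 308 354 234 289
```

```text
time: 14.47
tool_pos: [0.449, 0.3324, 0.1728]
tool_rot: [0.0, 0.991, 0.136, -0.0]
contact_force: [-0.8, 0.6, 0.1]
gripper_width: 0.346
14.4667 [0.449  0.3324 0.1728] heading 0.2732647853931994 z [-0.     -0.0001 -1.    ] F [-0.7561  0.5727  0.0839] [-0.0141 -0.0011 -0.0461] 0.3462825237462509 q [ 0.5042 -0.0415  1.845  -0.0001  1.3382  0.231 ]
to [ 0.0813 -0.0865 -0.    ]
20 heading 0.14506070615588426 fastener 1.5779392938441157
```

The right fastener measures 1.578, so it's locked. Now I'll redo the left one with the tips just clear of the slot floor.

```bash
python3 -m pendant '{"linear":[[0,-0.05,2],[0,-0.05,4],[0,-0.05,5],[0,-0.05,5.5],[0,-0.05,6],[0,-0.05,6.3],[0,-0.05,6.4],[0,-0.05,6.4],[0,-0.05,6.4],[0,-0.05,6.4]],"rotation":[[0,0,0],[0,0,0],[0,0,0],[0,0,0],[0,0,0],[0,0,0],[0,0,0],[0,0,0],[0,0,0],[0,0,0]],"grip":[0.65,0.65,0.65,0.65,0.65,0.65,0.65,0.65,0.65,0.65]}'
python3 st.py .4495 .3335
python3 -m pendant '{"linear":[[0,0,0],[0,0,0],[0,0,0],[0,0,0],[0,0,0],[0,0,0],[0,0,0],[0,0,0],[0,0,0],[0,0,0]],"rotation":[[0,0,4],[0,0,8],[0,0,12],[0,0,16],[0,0,19],[0,0,21],[0,0,23],[0,0,24],[0,0,25],[0,0,25]],"grip":[0.65,0.65,0.65,0.65,0.65,0.65,0.65,0.65,0.65,0.65]}'
python3 st.py
```

```text
time: 15.35
tool_pos: [0.449, 0.3341, 0.1096]
tool_rot: [-0.0, 0.991, 0.137, 0.001]
contact_force: [0.9, 0.1, -0.0]
gripper_width: 0.35
15.35 [0.449  0.3341 0.1096] heading 0.27508463060460026 z [ 0.0012  0.0007 -1.    ] F [ 0.8922  0.1346 -0.0006] [-0.0013 -0.0023  0.0112] 0.3501015729553167 q [ 0.5067  0.0309  1.8863 -0.      1.223   0.2316]
to [0.0298 0.0676 0.    ]
time: 16.18
tool_pos: [0.449, 0.3342, 0.1094]
tool_rot: [-0.0, 0.997, -0.078, 0.001]
contact_force: [1.7, 1.5, 0.7]
gripper_width: 0.352
16.1833 [0.449  0.3342 0.1094] heading -0.15713446292473718 z [ 0.0019 -0.     -1.    ] F [1.6557 1.4677 0.6986] [ 0.2097 -0.1346  2.4918] 0.35229618404815516 q [ 0.5073  0.0312  1.8863 -0.001   1.2225  0.6648]
```

At the stop (2.5 N m) with no vertical load. I'll back off 15°, lift clear, then move away toward the robot's left so the top camera can see.

```bash
python3 -m pendant '{"linear":[[0,0,-0.1],[0,0,-0.1],[0,0,-0.1],[0,0,-0.1],[0,0,-1],[0,0,-2],[0,0,-4],[0,0,-7],[0,0,-10],[0,0,-12]],"rotation":[[0,0,0],[0,0,-6],[0,0,-12],[0,0,-16],[0,0,-16],[0,0,-16],[0,0,-16],[0,0,-16],[0,0,-16],[0,0,-16]],"grip":[0.65,0.65,0.65,0.65,0.65,0.65,0.65,0.65,0.65,0.65]}'
python3 -m pendant '{"linear":[[0,-4,0],[0,-8,0],[0,-12,0],[0,-16,0],[0,-20,0],[0,-22,0],[0,-22,0],[0,-22,0],[0,-22,0],[0,-22,0]],"rotation":[[0,0,0],[0,0,0],[0,0,0],[0,0,0],[0,0,0],[0,0,0],[0,0,0],[0,0,0],[0,0,0],[0,0,0]],"grip":[0.65,0.65,0.65,0.65,0.65,0.65,0.65,0.65,0.65,0.65]}'
python3 st.py; python3 ang.py 308 354 234 289; python3 ang.py 240 286 245 300
python3 - <<'E'
from h import *
s=manip.grab_frame("scene")[:,:,::-1];t=manip.grab_frame("top")[:,:,::-1]
cv2.imwrite("pics/end.png",np.hstack([cv2.resize(s[180:360,180:440],(433,300),interpolation=2),cv2.resize(t[170:330,200:395],(366,300),interpolation=2)]))
E
```

```text
time: 17.02
tool_pos: [0.4495, 0.3343, 0.2335]
tool_rot: [-0.001, 0.998, 0.057, 0.002]
contact_force: [0.9, -0.0, 0.3]
gripper_width: 0.349
time: 17.85
tool_pos: [0.4232, 0.5512, 0.2294]
tool_rot: [-0.0, 0.998, 0.058, 0.0]
contact_force: [0.0, 0.1, -0.5]
gripper_width: 0.347
17.85 [0.4232 0.5512 0.2294] heading 0.11555447187454876 z [ 0.0002  0.0001 -1.    ] F [ 0.0083  0.0844 -0.4584] [ 0.0177 -0.01    0.0129] 0.3469111661589278 q [ 0.8091  0.228   1.4602 -0.0001  1.4532  0.6936]
20 heading 0.14651244661684135 fastener 1.5764875533831586
20 heading 0.1538924016126663 fastener 1.5691075983873335
```

View pics/end.png

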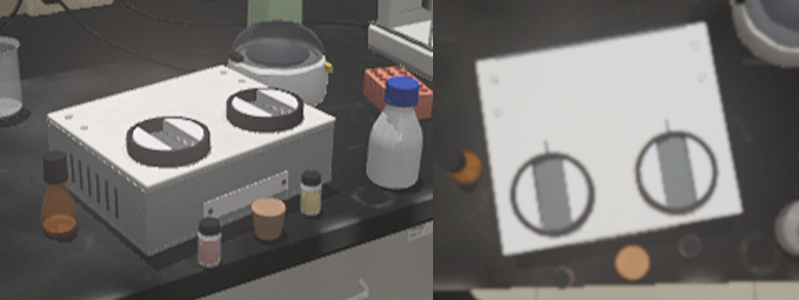

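The panel is flush along the whole front edge. Both slots line up with their marks (right half of the picture, about (552,195) and (677,172)), and the loose things stand where they were.

```bash
python3 -c "
from plant import manip
print(manip.job_done())"
```

```text
the job is handed in; nothing more can be done
None
```

I pushed the panel flush with the partly closed fingertips and turned both fasteners clockwise to their stops. I then withdrew the arm and handed the job in at about 18 s of the 51 s allowed.

- **Last checks:** the final pictures give about 1.57 rad (left) and 1.58 rad (right), against the locked stop at 1.571. The panel looked flush with nothing touching it. I judged that by eye and did not measure its angle. The bottles, vials and other things looked undisturbed, and the force on the tool was about zero.
- **Check that failed:** after the first pass the left fastener measured only about 1.41 rad, although the torque had shown it at its stop. Friction on the slot floor probably dragged it back as I reversed under load. I re-turned it with no downward load, and it then stayed at the stop.

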